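# Change over the bracket drilling fixture

## Robot

A 6-joint arm with a two-finger parallel gripper is mounted at the origin on a cart in front of the work surface, level with it; the furniture and walls round the work are solid. World frame = base frame: x ahead of the robot, y to its left, z up, the work surface at z = 0. Lengths are in m, angles in rad, forces in N, time in s.
With the tool pointing down it reaches from about 0.3 to 0.875 m from the base axis. Payload 6.4 kg.
Tool frame: the origin (TCP) lies on the centre line of the jaws, within the pads' length; the fingertips stand 19 mm ahead of it and the grasp point (between the pads) is the TCP; z points along the fingers, y is the line along which they close (so a half turn about z gives the same grasp; the last joint's range is limited). The gripper opens to 88 mm and grips with 3 to 60 N. Pads are 18 mm wide; open, the fingers measure 123 mm over their backs; the gripper's body (75 mm by 187 mm) begins 45 mm behind the grasp point.
Start: joints at [-1.403, 0.181, 1.607, -0, 1.354, -0.206], TCP at [0.21, -0.535, 0.258] pointing down, gripper open.
Joint ranges: [-2.99, 2.99], [-0.89, 2.07], [0.3, 2.58], [-1.14, 4.28], [0, 2.63], [-3.12, 3.12]. Speed limits (rad/s): [2.57, 2.57, 3.01, 3.14, 3.14, 3.14].

## Interface

Orientations are given as a rotation vector (axis times angle).
In Python, from rig import arm gives the robot as it stands. The module is installed in compiled form; this text tells all that it offers.
- The arm moves only by the tool apply_moves, never from a script. Its argument "increments" is a list that holds one entry, the list of rows, each a list of 7 numbers: the shift along the tool's x, y, z in mm, then the turn, a rotation vector about the tool's x, y, z in degrees, then the opening, from 0 (shut) to 1 (fully open). A call has 1 to 8 rows; each row is the pose to reach, as a shift and turn from the pose commanded when the call began, along the tool's axes at that moment; what a row does not reach only later rows make up. A row lasts 1/8 s, in which the tool goes at most 62.5 mm and 10.7 degrees, less where a joint would pass 70% of its speed; a pose out of reach is approached as far as the arm can. A call with a gripper value outside its range is refused whole. The fingers move at their own pace and stop on an object; the grip force is fixed at half the most. Time passes only in rows, so rows that repeat a pose let the fingers close. It gives the time, the measured TCP pose, the force, the opening and the grip force at its end, in the units of the state.
- arm.observe(): the state, without advancing time (a new reading comes with each control period).
- arm.read_camera(name): name is "scene" or "side" or "wrist"; returns the picture (420x560x3 uint8, red, green, blue); there is no depth.
- arm.get_calibration(name): a dict with "fx", "fy", "cx", "cy" (pixels), "rvec" (rotation vector, rad) and "tvec" (3), from world to camera coordinates, as OpenCV has them; the wrist camera has in their place "T_tool_cam" (4x4, takes a point from camera to tool coordinates, whose origin is the TCP and whose axes are the flange's). Camera axes: x right, y down, z forward; pixel columns grow to the right and rows downward; lengths in m; the calibration is good to about 2 mm. A picture is of the moment at which its call begins: read the wrist's pose just before it. get_calibration takes no time and is no camera call.
- arm.close_job(): hands the job in; it is judged then, once.
The state is a dict: "time_s": time; "joints": joint angles; "dq": joint speeds; "effort": joint torques, N m; "tool_pos": TCP position; "tool_rot": TCP orientation; "ft_force": force on the tool from outside, world axes, zero at the start; "moment": the same for the moment, N m; "finger_gap": finger opening in m; "grasp_force": force on a finger pad.
Only numpy, scipy, OpenCV 4.12 (cv2) and the standard library are available. Lean on these libraries where they do the work, as an engineer would, in place of code of your own. Each camera call takes 0.05 s, during which the arm holds its last target. There are 200 camera calls.

## Task

Change over the drilling fixture: first take the finished bracket out of the catch tray and set it down on its foot in the tote. Then slide the next bracket along the slide table, keeping it down on the table rather than lifting it clear, until its hole is over the locating pin, and let it drop so that it lies flat around the pin, square to the fixture, with its upright leg still on the slide table's side. Let go of everything, and leave the oil can and the glue bottle where they stand.

Things in the scene. Friction and masses are not known exactly. Their poses are not given: they have to be found in the camera images.
- fixture: Fixed fixture, dark steel base 340 x 110 mm. Origin: centre of its underside; +x is the slide direction (roughly to the robot's right), +y away from the robot, +z up. Grey slide table from x = -170 to +10 mm, flat top at z = 22 mm; then a 10 mm step down to the seat (x = +10 to +170), floor at z = 12 mm, with the locating pin. The catch tray joins on the +y side.
- pin_base (a point): Middle of the locating pin's foot, on the seat floor (fixture x = +90, y = 0, z = +12 mm), axes as the fixture. Pin: 20 mm in diameter, 9.5 mm high, tapered top 0.5 mm below the slide table's top. With the bracket seated square, its leg's outer face stands 5 mm past the step.
- tray_floor (a point): Centre of the inner floor (3 mm above the table top) of the low open steel catch tray, 196 x 140 mm outside, walls 3 mm thick and 18 mm high; at fixture x = +70, y = +126 mm, axes as the fixture.
- next_bracket: Steel angle bracket (L): foot 130 x 70 x 6 mm and, across one end, an upright leg 10 mm thick, 70 wide, 60 high over the underside (grip here). Origin: centre of the underside; +x from leg to free end, +z up. Leg middle at x = -60 mm; 24 mm round through-hole at x = +10, y = 0. 0.25 to 0.5 kg. This one starts flat on the slide table, +x roughly along the slide.
- next_bracket_hole (a point): Centre of the next bracket's hole, at the underside of its foot; axes as the bracket.
- next_bracket_leg (a point): Middle of the top edge of the next bracket's upright leg (60 mm above the foot's underside); axes as the bracket.
- finished_bracket: Steel angle bracket (L): foot 130 x 70 x 6 mm and, across one end, an upright leg 10 mm thick, 70 wide, 60 high over the underside (grip here). Origin: centre of the underside; +x from leg to free end, +z up. Leg middle at x = -60 mm; 24 mm round through-hole at x = +10, y = 0. 0.25 to 0.5 kg. This one, of the same shape, starts flat in the catch tray, +x roughly along the slide.
- finished_bracket_leg (a point): Middle of the top edge of the finished bracket's upright leg (60 mm above the foot's underside); axes as the bracket.
- tote_floor (a point): Centre of the inner floor (4 mm above the table top) of the tote, a fixed open grey plastic box to the left, 220 x 150 mm outside, 55 mm high, walls 4 mm thick; own x runs along its long side (roughly away from the robot), y across.
- oil_can: Pump oil can with a bent spout, 79 x 81 x 152 mm, standing on the table; origin under its centre. Leave it alone.
- glue_bottle: Wood glue bottle, 59 x 64 x 155 mm, standing on the table; origin under its centre. Leave it alone.

How it is judged:
On the way, in this order (a step that is already met when the one before it is completed fails the run):
1. the finished bracket stands on its foot in the tote, released (x of finished_bracket in the frame of tote_floor between -0.06 and 0.06 m and y of finished_bracket in the frame of tote_floor between -0.05 and 0.05 m and z of finished_bracket in the frame of tote_floor below 0.012 m and angle between finished_bracket's own z axis and vertical below 0.15 rad and contact force between the fingers and finished_bracket below 0.1 N), for 0.2 s.
2. the next bracket has dropped over the locating pin and lies flat on the seat (horizontal distance between next_bracket_hole and pin_base below 0.004 m and z of next_bracket_hole in the frame of pin_base below 0.003 m and angle between next_bracket's own z axis and vertical below 0.05 rad and angle between the x axis of next_bracket and the x axis of fixture, either way round below 0.17 rad and x of next_bracket_leg in the frame of fixture below 0.06 m), for 0.2 s.
At the end, for the whole second after the job is handed in: Finished bracket flat on its foot in the tote (centre within 60 x 50 mm of the tote centre, under 12 mm up); next bracket flat on the seat, hole within 4 mm of the pin, under 3 mm up, tilt under 0.05 rad, within 0.17 rad of the slide direction, leg on the slide table side; both released, at rest (all of step 1 and all of step 2 and linear speed of each of next_bracket, finished_bracket below 0.02 m/s); the robot touches nothing.
It fails at once if the next bracket is lifted clear of the slide table (its origin more than 20 mm above the table's top) (z of next_bracket in the frame of fixture above 0.042 m).
It fails at once if the oil can is moved by more than 30 mm (distance of oil_can from where it was at the start of the episode above 0.03 m).
It fails at once if the glue bottle is moved by more than 30 mm (distance of glue_bottle from where it was at the start of the episode above 0.03 m).
It also fails if it takes over 64 s, if anything falls off the work surface, if the arm or the gripper's body presses on something with over 40 N, if the wrist force passes 120 N, or if a joint passes its speed limit or range.

## Working session

There is one attempt and no reset: what is moved stays moved. The work goes in short steps, Python scripts to look and compute and a tool call to move; the robot and the scene stay as the last step left them, time stands still between calls to the robot, and variables do not carry over. Pictures are saved under pics/ and viewed, at most 10 in all, crops included, and the job is handed in when it is done.

Besides the shell and the picture viewer there is one more tool, called after "Emit:" in YAML: its name, and indented under it one key for each argument. apply_moves: Moves the arm, as the interface text tells. Its arguments: {"type":"object","properties":{"increments":{"type":"array"}},"required":["increments"]}

```bash
mkdir -p pics
cat > h.py <<'E'
import numpy as np, cv2
from rig import arm
from scipy.spatial.transform import Rotation as R
def cam(n):
    c=arm.get_calibration(n); K=np.array([[c['fx'],0,c['cx']],[0,c['fy'],c['cy']],[0,0,1]])
    if 'rvec' in c:
        Rm=R.from_rotvec(np.ravel(c['rvec'])).as_matrix(); t=np.ravel(c['tvec']); return K,Rm.T,-Rm.T@t
    s=arm.observe(); T=np.eye(4); T[:3,:3]=R.from_rotvec(s['tool_rot']).as_matrix(); T[:3,3]=s['tool_pos']
    T=T@np.array(c['T_tool_cam']); return K,T[:3,:3],T[:3,3]
def ray(n,uv,z):
    K,Rc,o=cam(n); uv=np.atleast_2d(uv).astype(float)
    d=(Rc@np.linalg.inv(K)@np.c_[uv,np.ones(len(uv))].T).T
    return o+d*((z-o[2])/d[:,2])[:,None]
def proj(n,P):
    K,Rc,o=cam(n); p=(K@Rc.T@(np.atleast_2d(P)-o).T).T; return p[:,:2]/p[:,2:]
def snap(n,f):
    im=arm.read_camera(n)[:,:,::-1].copy(); cv2.imwrite('pics/'+f,im); return im
E
python3 - <<'E'
from h import *
a=snap('scene','s0.png');b=snap('side','d0.png')
for n in('scene','side','wrist'):
    K,Rc,o=cam(n);print(n,K[0,0],o.round(3),Rc[:,2].round(2))
print(arm.observe())
E
```

```text
scene 421.3008755871548 [ 0.28  -0.494  0.776] [ 0.31  0.59 -0.74]
side 509.33703661788945 [ 0.061 -0.801  0.49 ] [ 0.49  0.78 -0.39]
wrist 308.83160257249205 [ 0.278 -0.508  0.384] [-0.26 -0.1  -0.96]
{'time_s': 0.1, 'joints': array([-1.40329495e+00,  1.81444965e-01,  1.60788470e+00, -1.04978195e-05,
        1.35380519e+00, -2.06327103e-01]), 'dq': array([-2.14566058e-04, -1.00390195e-03, -3.65396920e-03,  9.07590092e-04,
       -2.32456922e-03,  7.27604275e-05]), 'effort': array([-1.69279468e-05, -4.34823239e+01, -3.42696583e+01,  7.04003870e-02,
        3.40188202e-02, -3.86683496e-05]), 'tool_pos': array([ 0.20990287, -0.53484028,  0.25692373]), 'tool_rot': array([-3.08535752e+00, -5.83512095e-01, -3.09117906e-05]), 'ft_force': array([0.84109193, 0.48629558, 0.36853893]), 'moment': array([ 0.00680208, -0.01127642, -0.05031674]), 'grasp_force': 0.0, 'finger_gap': 0.08778512544183853}
```

View pics/s0.png

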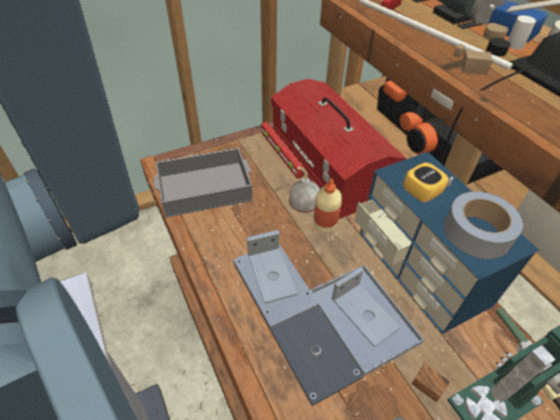

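View pics/d0.png

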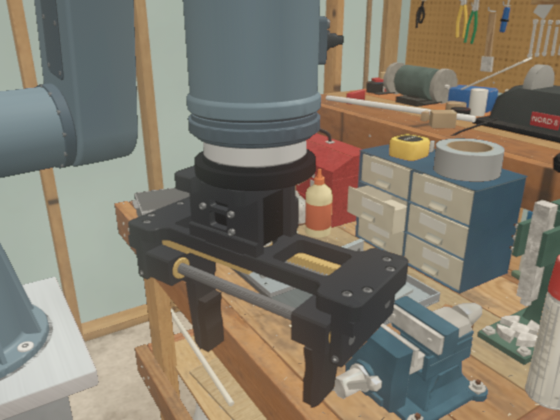

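The scene view shows the fixture: seat plate around (317,350), pin at about (317,350), next bracket's leg at (264,243), finished bracket in the tray with its leg at (347,285), and the tote at (203,182). The oil can (304,195) and glue bottle (328,204) stand beyond. In the side view the gripper covers most of the work. I'll enlarge the fixture area.

Run:
```python
from h import *
a=cv2.imread('pics/s0.png')
c=cv2.resize(a[222:402,230:425],None,fx=3.3,fy=3.3,interpolation=cv2.INTER_CUBIC)
for i in range(230,425,20): cv2.putText(c,str(i),(int((i-230)*3.3),10),0,.35,(0,0,255),1);cv2.line(c,(int((i-230)*3.3),12),(int((i-230)*3.3),18),(0,0,255))
for i in range(240,402,20): cv2.putText(c,str(i),(0,int((i-222)*3.3)+4),0,.35,(0,0,255),1)
cv2.imwrite('pics/c0.png',c)
px=dict(tote_tl=(156,163),tote_tr=(244,151),tote_br=(251,182),tote_bl=(160,192))
for k,v in px.items(): print(k,ray('scene',v,.055)[0].round(3))
print('seat corners', ray('scene',[(274,337),(323,307),(363,360),(314,397)],.012).round(3).tolist())
print('glue,oil', ray('scene',[(327,225),(303,209)],0).round(3).tolist())
```

```text
tote_tl [0.38  0.374 0.055]
tote_tr [0.603 0.319 0.055]
tote_br [0.57  0.203 0.055]
tote_bl [0.36  0.267 0.055]
seat corners [[0.449, -0.168, 0.012], [0.567, -0.154, 0.012], [0.577, -0.283, 0.012], [0.462, -0.299, 0.012]]
glue,oil [[0.696, 0.039, -0.0], [0.669, 0.11, 0.0]]
```

View pics/c0.png

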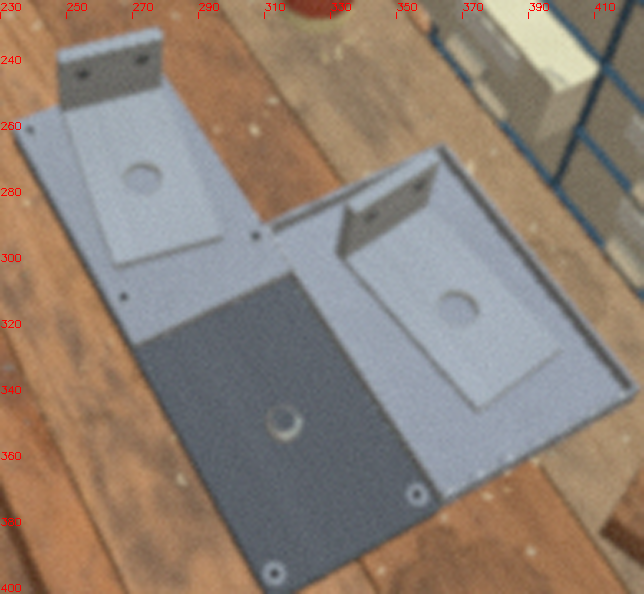

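The crop shows the pin at about crop (284,421), the next bracket's hole at (142,177) with foot corners (117,267) and (222,237), and its leg top from (58,62) to (162,40). The finished bracket's hole is at (459,308), foot corners (478,410) and (562,350), leg top from (345,208) to (437,165).

Run:
```python
from h import *
p=lambda L:[(230+x/3.3-.35,222+y/3.3-.35) for x,y in L]
def go(n,L,z):
    P=ray('scene',p(L),z)[:,:2]; print(n,P.round(4).tolist()); return P
d=lambda P:np.degrees(np.arctan2(*(P[1]-P[0])[::-1])).round(1)
s=go('step',[(133,345),(293,272)],.022); print(d(s))
e=go('left edge',[(133,345),(12,135)],.022); print(d(e))
go('rightfar',[(442,508)],.012); pin=go('pin',[(284,421)],.0215)
f=go('nb foot',[(117,267),(222,237)],.028);print(d(f))
h=go('nb hole',[(142,177)],.028)
l=go('nb leg inner top',[(58,62),(162,40)],.082);print(d(l)); l2=go('outer',[(57,50),(161,28)],.082)
print('nb axis', d(np.array([l.mean(0),f.mean(0)])))
f=go('fb foot',[(478,410),(562,350)],.009);print(d(f)); go('fb hole',[(459,308)],.009)
l=go('fb leg inner top',[(345,212),(437,167)],.063);print(d(l));print('fb axis', d(np.array([l.mean(0),f.mean(0)])))
s=arm.observe();print(R.from_rotvec(s['tool_rot']).as_matrix().round(3))
```

```text
step [[0.4498, -0.1488], [0.5589, -0.1488]]
-0.0
left edge [[0.4498, -0.1488], [0.4444, 0.0214]]
91.8
rightfar [[0.5616, -0.3072]]
pin [[0.506, -0.2285]]
nb foot [[0.4624, -0.1011], [0.5297, -0.111]]
-8.4
nb hole [[0.5049, -0.0496]]
nb leg inner top [[0.4793, 0.0196], [0.5467, 0.0066]]
-11.0
outer [[0.4827, 0.0288], [0.5507, 0.0158]]
nb axis -98.1
fb foot [[0.6141, -0.2686], [0.6815, -0.26]]
7.2
fb hole [[0.6422, -0.2095]]
fb leg inner top [[0.5923, -0.1465], [0.6603, -0.1441]]
2.0
fb axis -79.8
[[ 0.931  0.365 -0.   ]
 [ 0.365 -0.931  0.002]
 [ 0.    -0.002 -1.   ]]
```

```bash
cat >> h.py <<'E'
def plan(pos,yaw):
    "tool-frame shift (mm) and turn (deg) to world pos, tool y at yaw deg, pointing down"
    s=arm.observe(); A=R.from_rotvec(s['tool_rot']); y=np.radians(yaw)
    ty=np.array([np.cos(y),np.sin(y),0]); tz=np.array([0,0,-1.]); B=R.from_matrix(np.c_[np.cross(ty,tz),ty,tz])
    print('shift',(A.inv().apply(np.array(pos)-s['tool_pos'])*1000).round(1),'turn',np.degrees((A.inv()*B).as_rotvec()).round(1))
E
python3 - <<'E'
from h import *
print('cabinet base',ray('scene',[(437,326),(360,232)],0).round(3).tolist(), 'drawer z.1',ray('scene',[(384,262),(408,256)],.08).round(3).tolist())
plan((.62,-.16,.20),-80)
print(arm.get_calibration('wrist')['T_tool_cam'])
E
```

```text
cabinet base [[0.755, -0.288, 0.0], [0.755, -0.015, 0.0]] drawer z.1 [[0.705, -0.152, 0.08], [0.759, -0.161, 0.08]]
shift [ 518.6 -199.1   57.4] turn [-0.1 -0.  11.4]
[[ 1.79883882e-05 -9.59316756e-01 -2.82332007e-01  7.31132396e-02]
 [ 9.99999128e-01 -3.55647064e-04  1.27214255e-03  1.28714284e-04]
 [-1.32079821e-03 -2.82331784e-01  9.59315912e-01 -1.26761728e-01]
 [ 0.00000000e+00  0.00000000e+00  0.00000000e+00  1.00000000e+00]]
```

Emit:
apply_moves:
  increments:
    - [[60,-20,0,0,0,-10,0.5],[120,-40,0,0,0,-20,0.5],[180,-60,0,0,0,-30,0.5],[240,-85,0,0,0,-41,0.5],[300,-110,10,0,0,-52,0.5],[360,-130,20,0,0,-62,0.5],[420,-155,30,0,0,-73,0.5],[475,-180,45,0,0,-84,0.5]]

```text
time_s: 1.1
tool_pos: [0.5794, -0.2014, 0.2152]
tool_rot: [1.907, 2.496, -0.0]
ft_force: [-0.1, -0.8, -0.4]
finger_gap: 0.0442
grasp_force: 0.0
```

Run:
```python
from h import *
plan((.61,-.15,.22),100)
s=arm.observe();print(s['time_s'],s['tool_pos'],s['joints'])
```

```text
shift [41.5 43.1 -4.8] turn [ -0.    0.  -84.7]
1.1 [ 0.5793603  -0.20136078  0.21522639] [-5.27701741e-01  3.03021893e-01  1.54688183e+00 -1.16203978e-04
  1.29118664e+00 -7.93976904e-01]
```

Emit:
apply_moves:
  increments:
    - [[10,10,-5,0,0,-10.6,0.5],[20,20,-5,0,0,-21,0.5],[30,30,-5,0,0,-32,0.5],[42,43,-5,0,0,-42,0.5],[42,43,-5,0,0,-53,0.5],[42,43,-5,0,0,-63,0.5],[42,43,-5,0,0,-74,0.5],[42,43,-5,0,0,-84.5,0.5]]

```text
time_s: 2.1
tool_pos: [0.6084, -0.1511, 0.2199]
tool_rot: [0.267, -3.129, -0.001]
ft_force: [0.3, 0.4, 0.6]
finger_gap: 0.0441
grasp_force: 0.0
```

Run:
```python
from h import *
im=snap('wrist','w0.png');cv2.imwrite('pics/w0b.png',cv2.resize(im,(784,588),interpolation=cv2.INTER_CUBIC))
s=arm.observe();print(s['time_s'],s['tool_pos'],s['joints'])
```

```text
2.15 [ 0.60844413 -0.15113195  0.21993047] [-4.32472767e-01  3.28214226e-01  1.50449794e+00 -2.88872435e-05
  1.30991246e+00 -2.18091203e+00]
```

View pics/w0b.png

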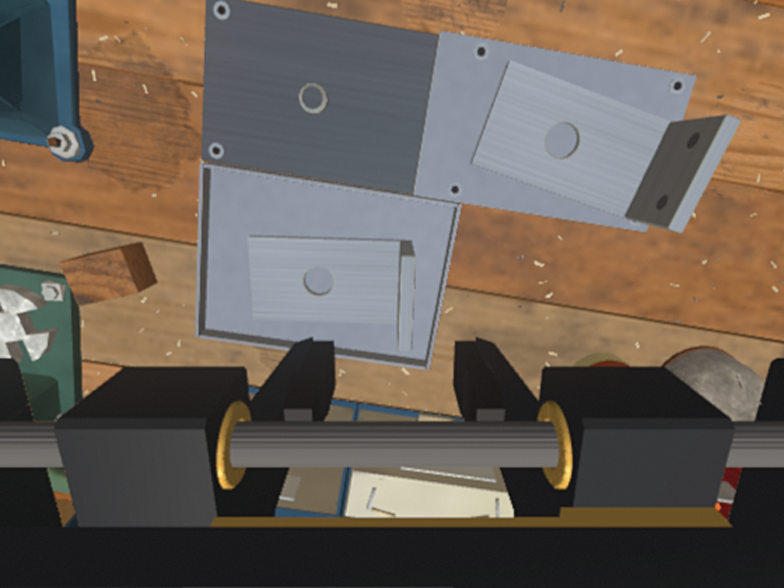

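The wrist view clearly shows (784-px picture) the finished bracket's leg top at (406,303) and hole at (318,280), the pin at (313,97), the step from (438,34) to (415,193), and the next bracket's hole at (563,139) with its leg top near (705,174).

Run:
```python
from h import *
def go(n,L,z):
    P=ray('wrist',np.array(L)/1.4-.2,z)[:,:2]; print(n,P.round(4).tolist(), np.degrees(np.arctan2(*(P[-1]-P[0])[::-1])).round(1)); return P
go('step',[(438,34),(415,193)],.022);go('edgeR',[(645,231),(415,193)],.022);go('edgeL',[(695,75),(440,34)],.022)
pin=go('pin',[(313,97)],.0215)
go('nb hole',[(563,139)],.028);go('nb foot',[(510,62),(473,163)],.028);go('nb leg',[(733,118),(677,231)],.082);go('nb axis',[(705,174)],.082)
go('fb hole',[(318,280)],.009);go('fb foot',[(249,236),(253,319)],.009);go('fb leg',[(407,256),(405,350)],.063);L=go('leg',[(406,303)],.063)[0]
t=go('tray',[(205,168),(458,204),(430,368),(198,337)],.018)
plan((*L,.05),98)
```

```text
step [[0.4533, -0.1495], [0.5583, -0.1448]] 2.6
edgeR [[0.5552, 0.0314], [0.5583, -0.1448]] -89.0
edgeL [[0.4467, 0.0288], [0.4531, -0.1481]] -87.9
pin [[0.5067, -0.2269]] 0.0
nb hole [[0.5034, -0.0504]] 0.0
nb foot [[0.4627, -0.0991], [0.5302, -0.1086]] -8.0
nb leg [[0.4809, 0.0228], [0.5484, 0.0146]] -6.9
nb axis [[0.5132, 0.0188]] 0.0
fb hole [[0.641, -0.2083]] 0.0
fb foot [[0.6149, -0.2664], [0.6841, -0.2573]] 7.5
fb leg [[0.5972, -0.1446], [0.665, -0.1333]] 9.5
leg [[0.63, -0.1391]] 0.0
tray [[0.5682, -0.2996], [0.5608, -0.1112], [0.6978, -0.1047], [0.704, -0.2979]] 0.7
shift [-23.5   7.9 169.9] turn [ 0.  -0.   2.2]
```

Emit:
apply_moves:
  increments:
    - [[-23.5,8,50,0,0,2,0.5],[-23.5,8,90,0,0,2,0.5],[-23.5,8,130,0,0,2,0.5],[-23.5,8,160,0,0,2,0.5],[-23.5,8,173,0,0,2,0.5],[-23.5,8,173,0,0,2,0.0],[-23.5,8,173,0,0,2,0.0],[-23.5,8,173,0,0,2,0.0]]

```text
time_s: 3.15
tool_pos: [0.6316, -0.1399, 0.0492]
tool_rot: [-0.202, 3.133, -0.002]
ft_force: [-0.4, 0.1, 0.2]
finger_gap: 0.0163
grasp_force: 0.0
```

Run:
```python
from h import *
s=arm.observe();print(s['time_s'],s['tool_pos'],s['grasp_force'],s['finger_gap'],s['ft_force'])
plan((.50,0.05,.20),130)
```

```text
3.15 [ 0.631634   -0.1399228   0.04918187] 0.0 0.016278016438105787 [-0.40720837  0.12069003  0.17344573]
shift [ 105.8  205.  -151.3] turn [ -0.1   0.1 -32.6]
```

Emit:
apply_moves:
  increments:
    - [[0,0,0,0,0,0,0.0],[0,0,0,0,0,0,0.0],[0,0,0,0,0,0,0.0],[0,0,-15,0,0,0,0.0],[0,0,-40,0,0,0,0.0],[0,0,-80,0,0,0,0.0],[0,0,-120,0,0,0,0.0],[0,0,-150,0,0,0,0.0]]

```text
time_s: 4.15
tool_pos: [0.6305, -0.1397, 0.1996]
tool_rot: [-0.202, 3.134, -0.001]
ft_force: [-0.6, 0.1, -5.0]
finger_gap: 0.0092
grasp_force: 30.0
```

Run:
```python
from h import *
a=snap('scene','s1.png')
s=arm.observe();print(s['time_s'],s['tool_pos'],s['ft_force'],s['moment'])
# tote rim corners from scene picture 0
P=ray('scene',[(156,163),(244,151),(251,182),(160,192)],.055);print(P.mean(0))
plan((.47,0.06,.20),130)
cv2.imwrite('pics/s1c.png',np.vstack([cv2.resize(a[130:330,130:390],None,fx=3,fy=3,interpolation=cv2.INTER_CUBIC)]))
```

```text
4.2 [ 0.63240867 -0.14037544  0.20414474] [ 3.3687617  -0.2571955  -1.60790284] [ 0.29879523 -0.36745325  0.07214656]
[0.47811266 0.29091432 0.055     ]
shift [135.3 219.6   2.5] turn [ -0.3   0.3 -32.6]
```

View pics/s1c.png

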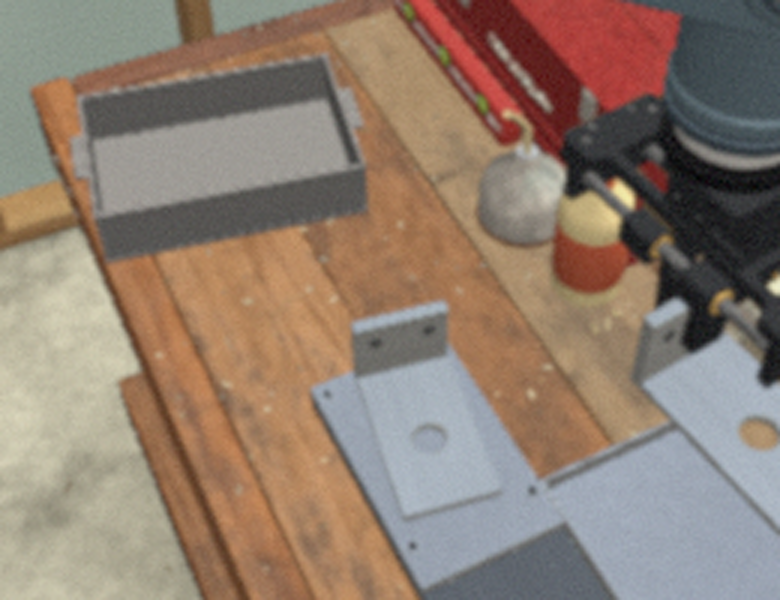

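The bracket hangs level in the gripper. The tote rim corners in the crop are (97,210), (366,168), (80,97) and (325,58), and the oil can and glue bottle are untouched.

Run:
```python
from h import *
q=np.array([(97,210),(366,168),(325,58),(80,97)])/3+130-.33
P=ray('scene',q,.055)[:,:2];print(P.round(3).tolist(),P.mean(0).round(4))
u=[np.degrees(np.arctan2(*(b-a)[::-1])) for a,b in((P[0],P[1]),(P[3],P[2]))];w=[np.degrees(np.arctan2(*(b-a)[::-1])) for a,b in((P[0],P[3]),(P[1],P[2]))];print(u,w)
th=np.mean(u+[x-90 for x in w]);print(th);c=P.mean(0);t=np.radians(th)
L=c-.06*np.array([np.cos(t),np.sin(t)]);print(L)
plan((L[0],L[1],.2),th+180)
```

```text
[[0.357, 0.24], [0.566, 0.191], [0.591, 0.334], [0.382, 0.377]] [0.4741 0.2855]
[np.float64(-13.308280398249599), np.float64(-11.697548341068916)] [np.float64(79.49378319250299), np.float64(80.04501780145718)]
-11.366756936339588
[0.41526982 0.29735635]
shift [159.1 462.    1.5] turn [ -0.4   0.2 -71.2]
```

Emit:
apply_moves:
  increments:
    - [[45,0,0,0,0,0,0.0],[95,10,0,0,0,0,0.0],[140,50,0,0,0,-7,0.0],[160,100,0,0,0,-16,0.0],[160,155,0,0,0,-25,0.0],[160,210,0,0,0,-34,0.0],[160,265,0,0,0,-43,0.0],[160,320,0,0,0,-52,0.0]]

```text
time_s: 5.2
tool_pos: [0.4297, 0.1587, 0.1971]
tool_rot: [1.563, -2.725, 0.0]
ft_force: [0.4, 0.1, -3.7]
finger_gap: 0.0099
grasp_force: 30.0
```

Run:
```python
from h import *
s=arm.observe();print(s['tool_pos'],s['joints'].round(2))
plan((.4155,.297,.2),168.5)
```

```text
[0.42972275 0.15868419 0.19710927] [ 0.09 -0.02  1.95 -0.    1.21 -2.52]
shift [-112.2   82.1   -2.9] turn [  0.   -0.  -18.8]
```

Emit:
apply_moves:
  increments:
    - [[-45,33,-3,0,0,-9,0.0],[-90,66,-3,0,0,-18,0.0],[-112,82,-3,0,0,-19,0.0],[-112,82,-3,0,0,-19,0.0],[-112,82,-3,0,0,-19,0.0]]

```text
time_s: 5.82
tool_pos: [0.4168, 0.2946, 0.1999]
tool_rot: [1.984, -2.434, 0.0]
ft_force: [0.0, 1.1, -3.5]
finger_gap: 0.0097
grasp_force: 30.0
```

Run:
```python
from h import *
a=snap('scene','s2.png'); b=snap('wrist','w2.png')
plan((.4155,.297,.05),168.5)
cv2.imwrite('pics/s2c.png',np.hstack([cv2.resize(a[80:260,100:320],(400,327)),cv2.resize(b,(400,327))]))
```

```text
shift [ -2.4   2.2 150.2] turn [ 0.  -0.  -0.2]
```

View pics/s2c.png

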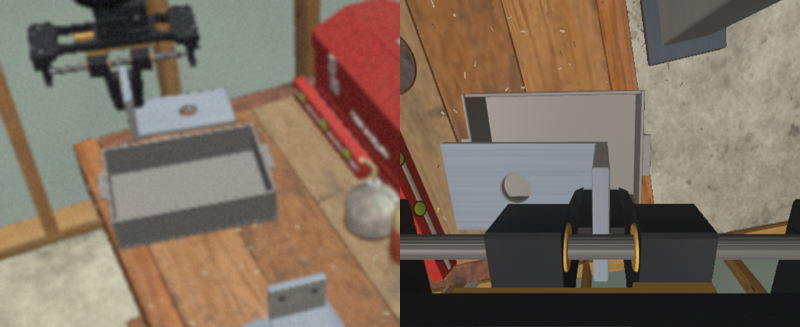

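The bracket hangs level, parallel to the tote, with the tote's robot-side rim corners at about (340,117) and (90,121) in the full wrist picture. I'll check the tote's place against those.

Run:
```python
from h import *
print(ray('wrist',[(340,117),(90,121)],.055).round(3).tolist())
```

```text
[[0.355, 0.236, 0.055], [0.564, 0.196, 0.055]]
```

Emit:
apply_moves:
  increments:
    - [[-2,2,30,0,0,0,0.0],[-2,2,60,0,0,0,0.0],[-2,2,80,0,0,0,0.0],[-2,2,80,0,0,0,0.0]]

```text
time_s: 6.42
tool_pos: [0.4147, 0.2962, 0.119]
tool_rot: [1.981, -2.434, -0.002]
ft_force: [0.5, -0.5, -3.8]
finger_gap: 0.0092
grasp_force: 30.0
```

Emit:
apply_moves:
  increments:
    - [[0,0,25,0,0,0,0.0],[0,0,45,0,0,0,0.0],[0,0,58,0,0,0,0.0],[0,0,66,0,0,0,0.0],[0,0,68.5,0,0,0,0.0],[0,0,68.5,0,0,0,0.0]]

```text
time_s: 7.18
tool_pos: [0.416, 0.2979, 0.0524]
tool_rot: [-1.985, 2.434, -0.0]
ft_force: [-0.3, -0.9, -3.8]
finger_gap: 0.0102
grasp_force: 30.0
```

Emit:
apply_moves:
  increments:
    - [[0,0,1.5,0,0,0,0.0],[0,0,2.5,0,0,0,0.0],[0,0,2.5,0,0,0,0.0]]

```text
time_s: 7.55
tool_pos: [0.4159, 0.2979, 0.0499]
tool_rot: [-1.985, 2.434, -0.0]
ft_force: [-0.3, -0.8, -0.7]
finger_gap: 0.0099
grasp_force: 30.0
```

Emit:
apply_moves:
  increments:
    - [[0,0,0,0,0,0,0.3],[0,0,0,0,0,0,0.3],[0,0,0,0,0,0,0.3],[0,0,-15,0,0,0,0.3],[0,0,-50,0,0,0,0.3],[0,0,-90,0,0,0,0.3],[0,0,-130,0,0,0,0.3],[0,0,-150,0,0,0,0.3]]

```text
time_s: 8.55
tool_pos: [0.4168, 0.2983, 0.2033]
tool_rot: [-1.983, 2.431, -0.002]
ft_force: [0.7, -0.5, -0.6]
finger_gap: 0.0266
grasp_force: 0.0
```

Run:
```python
from h import *
a=snap('scene','s3.png'); b=snap('wrist','w3.png')
plan((.514,.03,.2),82)
cv2.imwrite('pics/s3c.png',np.hstack([cv2.resize(a[80:260,100:320],(400,327)),cv2.resize(b,(400,327))]))
```

```text
shift [ 243.6 -148.6    3.2] turn [-0.1  0.4 86.4]
```

View pics/s3c.png

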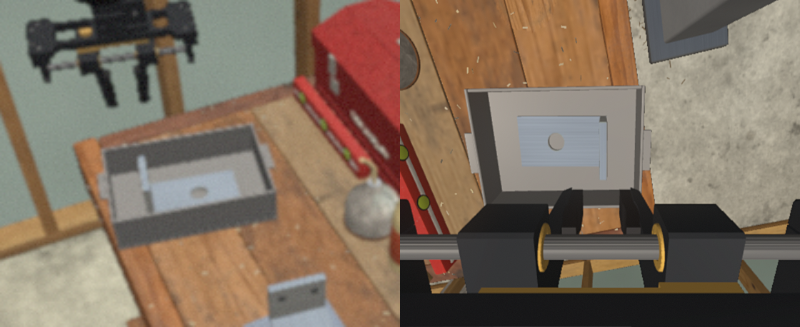

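The finished bracket lies flat in the middle of the tote, released. On to the next bracket.

Emit:
apply_moves:
  increments:
    - [[30,-18,0,0,0,10.6,0.4],[60,-37,0,0,0,21,0.4],[95,-55,0,0,0,32,0.4],[130,-75,0,0,0,42,0.4],[165,-95,0,0,0,53,0.4],[195,-115,0,0,0,63,0.4],[225,-135,0,0,0,74,0.4],[244,-149,0,0,0,84,0.4]]

```text
time_s: 9.65
tool_pos: [0.5124, 0.0272, 0.1987]
tool_rot: [-0.165, -3.136, -0.0]
ft_force: [0.0, -1.2, -0.2]
finger_gap: 0.035
grasp_force: 0.0
```

Run:
```python
from h import *
plan((.5137,.019,.06),82)
print(arm.observe()['joints'].round(2))
```

```text
shift [ -2.3  -8.1 138.7] turn [-0.  -0.1  2. ]
[-0.18  0.11  1.82 -0.    1.22 -1.64]
```

Emit:
apply_moves:
  increments:
    - [[-2,-8,40,0,0,2,0.4],[-2,-8,80,0,0,2,0.4],[-2,-8,115,0,0,2,0.4],[-2,-8,135,0,0,2,0.4],[-2,-8,138,0,0,2,0.4],[-2,-8,138,0,0,2,0.0],[-2,-8,138,0,0,2,0.0],[-2,-8,138,0,0,2,0.0]]

```text
time_s: 10.65
tool_pos: [0.5144, 0.0205, 0.0625]
tool_rot: [0.208, 3.133, -0.0]
ft_force: [-0.3, -0.7, 3.2]
finger_gap: 0.0097
grasp_force: 30.0
```

Emit:
apply_moves:
  increments:
    - [[0,0,0,0,0,0,0.0],[0,0,0,0,0,0,0.0]]

```text
time_s: 10.9
tool_pos: [0.5144, 0.0205, 0.0625]
tool_rot: [0.208, 3.133, -0.0]
ft_force: [-2.5, 0.0, 6.2]
finger_gap: 0.0096
grasp_force: 30.0
```

Run:
```python
from h import *
for i in range(4):
    s=arm.observe();print(s['tool_pos'],s['ft_force'],s['finger_gap'],s['grasp_force']); im=arm.read_camera('wrist')
cv2.imwrite('pics/w4.png',cv2.resize(im[:,:,::-1],(784,588)))
# wanted leg position once seated: pin - 70 mm along fixture x
pin=np.array([.5065,-.2275]);t=np.radians(-88.2);L=pin-.07*np.array([np.cos(t),np.sin(t)]);print(L)
plan((*L,.06),91.8)
```

```text
[0.51438169 0.02045517 0.06252188] [-2.54159698  0.02231672  6.20260266] 0.009607785172649552 29.96158073656261
[0.51439702 0.02046707 0.06253076] [-2.36322044 -0.58683213  6.67549814] 0.009670955757249305 29.961479483172297
[0.51442059 0.02045416 0.06252742] [-0.67951718  0.51828285  6.12661888] 0.00965101163096595 29.96159722097218
[0.51439565 0.02047006 0.06252007] [-1.282652   -0.7675618   6.62526907] 0.010066370537173222 29.961614990606904
[ 0.50430125 -0.15753454]
shift [ -13.6 -177.8    2.6] turn [-0.   0.1 -9.4]
```

View pics/w4.png

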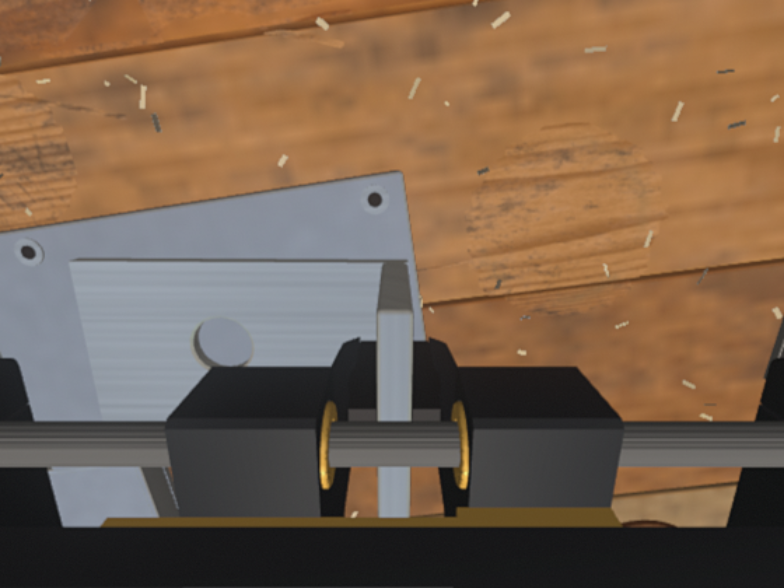

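The picture shows the leg held square in the jaws and the foot flat on the table, with the hole at about (223,342) in the 784-px picture.

Run:
```python
from h import *
h=ray('wrist',[(223/1.4-.2,342/1.4-.2)],.028)[0];s=arm.observe();A=R.from_rotvec(s['tool_rot'])
print(h, A.inv().apply(h-s['tool_pos'])*1000)
o=A.inv().apply(h-s['tool_pos'])
y=np.radians(91.8);ty=np.array([np.cos(y),np.sin(y),0]);tz=np.array([0,0,-1.]);B=np.c_[np.cross(ty,tz),ty,tz]
T=np.array([.5065,-.2275,0])-B@o;print(T);plan((T[0],T[1],s['tool_pos'][2]),91.8)
```

```text
[ 0.50405125 -0.0481528   0.028     ] [  1.22630357 -69.36217278  34.54105497]
[ 0.50554698 -0.15813353  0.03454105]
shift [-1.490e+01 -1.782e+02  1.000e-01] turn [-0.   0.1 -9.4]
```

Emit:
apply_moves:
  increments:
    - [[-1,-15,-0.5,0,0,-1,0.0],[-4,-45,-0.5,0,0,-3,0.0],[-7,-80,-0.5,0,0,-5,0.0],[-10,-115,-0.5,0,0,-7,0.0],[-13,-145,-0.5,0,0,-9,0.0],[-15,-168,-0.5,0,0,-9.4,0.0],[-15,-178,-0.5,0,0,-9.4,0.0],[-15,-178,-0.5,0,0,-9.4,0.0]]

```text
time_s: 12.1
tool_pos: [0.5044, -0.1578, 0.0615]
tool_rot: [0.047, -3.14, -0.001]
ft_force: [1.0, 1.3, -2.8]
finger_gap: 0.0094
grasp_force: 30.0
```

Run:
```python
from h import *
b=snap('wrist','w5.png');a=snap('scene','s5.png')
s=arm.observe();print(s['tool_pos'],s['ft_force'])
u=proj('wrist',[[.5065,-.2275,.028]])[0].astype(int);v=proj('scene',[[.5065,-.2275,.028]])[0].astype(int);print(u,v)
# 80x80 window round the expected hole, and the scene
c=lambda im,u,r:cv2.resize(im[max(u[1]-r,0):u[1]+r,max(u[0]-r,0):u[0]+r],(400,400),interpolation=cv2.INTER_CUBIC)
print('origins',u-40,v-50)
cv2.imwrite('pics/w5c.png',np.hstack([c(b,u,40),c(a,v,50)]))
```

```text
[ 0.50447711 -0.15696332  0.06148179] [ 0.01182852  0.65610993 -2.62615199]
[156 246] [315 347]
origins [116 206] [265 297]
```

View pics/w5c.png

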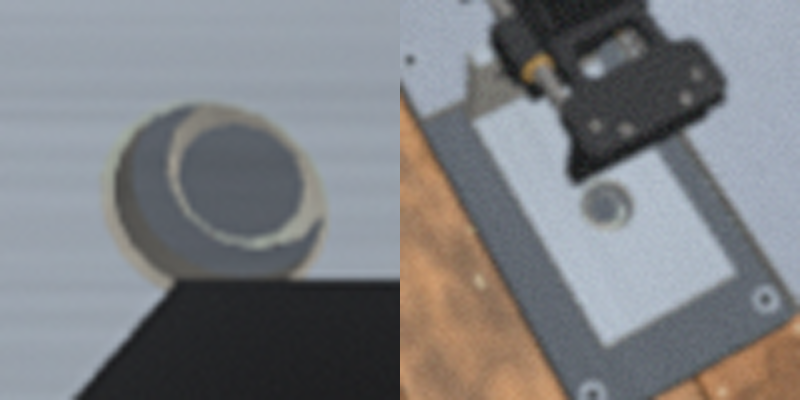

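The crop shows the pin top through the hole: hole rim about (105..327, top 100), so its centre is near (216,206) in the crop, and pin's flat top is centred at (243,180).

Run:
```python
from h import *
f=lambda x,y:(116+x/5-.4,206+y/5-.4)
h=ray('wrist',[f(216,206)],.028)[0];p=ray('wrist',[f(243,180)],.0215)[0]
# rim check: predicted rim points of a 24 mm hole at h
t=np.linspace(0,2*np.pi,9)[:8];q=proj('wrist',h+.012*np.c_[np.cos(t),np.sin(t),0*t]);print(((q+.4-[116,206])*5).round(0).tolist())
s=arm.observe();A=R.from_rotvec(s['tool_rot']);print(h,p,A.inv().apply(p-h)*1000, np.degrees(np.arctan2(*A.as_matrix()[:2,1][::-1])))
```

```text
[[224.0, 302.0], [296.0, 276.0], [323.0, 209.0], [286.0, 138.0], [207.0, 106.0], [133.0, 134.0], [109.0, 203.0], [148.0, 272.0]]
[ 0.5065148  -0.22619735  0.028     ] [ 0.50612561 -0.22548656  0.0215    ] [0.35926574 0.71679319 6.50106387] 91.79437058721685
```

Emit:
apply_moves:
  increments:
    - [[0.4,0.7,0,0,0,0,0.0],[0.4,0.7,2,0,0,0,0.0],[0.4,0.7,4,0,0,0,0.0],[0.4,0.7,5,0,0,0,0.0]]

```text
time_s: 12.7
tool_pos: [0.5045, -0.1569, 0.0568]
tool_rot: [0.049, -3.141, -0.0]
ft_force: [-0.1, -0.8, -3.2]
finger_gap: 0.0098
grasp_force: 30.0
```

No contact force, so the hole is passing over the pin. I'll lower the rest of the way.

Emit:
apply_moves:
  increments:
    - [[0,0,2,0,0,0,0.0],[0,0,3.5,0,0,0,0.0],[0,0,4.5,0,0,0,0.0],[0,0,4.5,0,0,0,0.0]]

```text
time_s: 13.2
tool_pos: [0.5047, -0.1571, 0.0526]
tool_rot: [-0.049, 3.141, -0.0]
ft_force: [-0.8, 1.0, -1.5]
finger_gap: 0.0097
grasp_force: 30.0
```

Emit:
apply_moves:
  increments:
    - [[0,0,0,0,0,0,0.35],[0,0,0,0,0,0,0.35],[0,0,0,0,0,0,0.35],[0,0,-15,0,0,0,0.35],[0,0,-50,0,0,0,0.35],[0,0,-100,0,0,0,0.35],[0,0,-150,0,0,0,0.35],[0,0,-150,0,0,0,0.35]]

```text
time_s: 14.2
tool_pos: [0.5073, -0.1586, 0.2084]
tool_rot: [-0.049, 3.132, -0.008]
ft_force: [0.1, -1.5, -0.5]
finger_gap: 0.0307
grasp_force: 0.0
```

Run:
```python
from h import *
b=snap('wrist','w6.png');a=snap('scene','s6.png')
cv2.imwrite('pics/w6c.png',np.hstack([cv2.resize(b[60:300,60:380],(400,300)),cv2.resize(a[130:370,120:440],(400,300))]))
s=arm.observe();print(s['ft_force'],s['time_s'])
```

```text
[-0.61551372  0.81867002  0.26504176] 14.3
```

View pics/w6c.png

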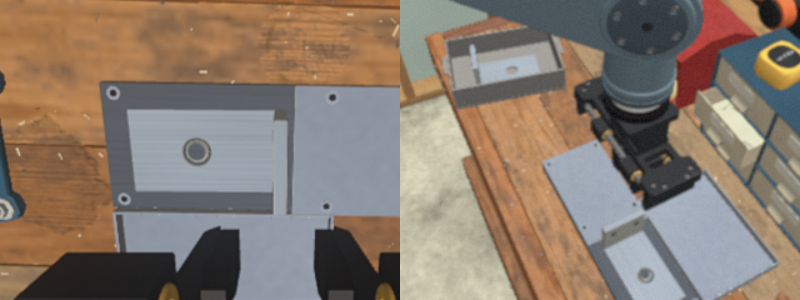

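The next bracket lies flat and square on the seat with the pin centred in its hole (crop (197,151)) and its leg just past the step. The finished bracket is still flat in the tote. The gripper is clear of everything, so I'm handing in.

```bash
python3 -c "
from rig import arm
print(arm.close_job())"
```

```text
the job is handed in; nothing more can be done
None
```

The job is handed in at about 14 s: the finished bracket stands on its foot in the tote and the next bracket lies flat and square around the pin with its leg on the slide table's side. Both are released, and the arm stayed clear of the oil can and glue bottle; the hand-in call returned no verdict.

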